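# Push home the rivets of a printer control box, crosswise

## Task

The white cover of the printer control box is held by four push rivets that still stand proud: press them fully home with a fingertip, gently, one at a time and crosswise so that the cover does not warp. Start with the rivet nearest the square fan, then the one diagonally opposite it, then the one nearest the screw terminal strip, and last the remaining one. Do not lean on the box, shift it or lift it, leave everything else where it is, and finish clear of it all.

Things in the scene. Friction and masses are not known exactly. Their poses are not given: they have to be found in the camera images.
- control_box: Printer control box lying loose on the bench: grey metal case with a white printed cover, 214 x 174 mm and 58 mm high, 2.2 kg. Origin at the centre of its underside; x along the long side, y along the short side, z up; it can be turned any way round. Near the cover's corners stand four equal push rivets.
- fan (a point): Centre of the top of the black square fan on the cover: 40 x 40 mm, 10 mm high, at +36, +30 mm in control_box.
- terminals (a point): Centre of the top of the black screw terminal strip on the cover: 42 mm long, 14 mm wide, 13 mm high, at +38, -40 mm in control_box.
- rivet_a (a joint): Amount by which the push rivet nearest the fan, at +80, +60 mm in control_box is pushed in, m: 0 = fully proud (head 8 mm above the cover), 0.008 = home, head on the cover. Starts between 0 and 0.002. Slides straight down with a steady 3 N of friction, stays where it is left, then meets a hard stop at 0.008; it cannot be pulled out.
- rivet_a_top (a point): Centre of the top face of the head of the push rivet nearest the fan, at +80, +60 mm in control_box; moves down with the rivet. Round grey head, 18 mm across and 5 mm thick, its flat top 14 mm across; z axis up. Its height is 71 mm above the bench when fully proud, 63 mm when home.
- rivet_b (a joint): Amount by which the push rivet at the corner diagonally across from the one by the fan, at -80, -60 mm in control_box is pushed in, m: 0 = fully proud (head 8 mm above the cover), 0.008 = home, head on the cover. Starts between 0 and 0.002. Slides straight down with a steady 3 N of friction, stays where it is left, then meets a hard stop at 0.008; it cannot be pulled out.
- rivet_b_top (a point): Centre of the top face of the head of the push rivet at the corner diagonally across from the one by the fan, at -80, -60 mm in control_box; moves down with the rivet. Round grey head, 18 mm across and 5 mm thick, its flat top 14 mm across; z axis up. Its height is 71 mm above the bench when fully proud, 63 mm when home.
- rivet_c (a joint): Amount by which the push rivet nearest the terminal strip, at +80, -60 mm in control_box is pushed in, m: 0 = fully proud (head 8 mm above the cover), 0.008 = home, head on the cover. Starts between 0 and 0.002. Slides straight down with a steady 3 N of friction, stays where it is left, then meets a hard stop at 0.008; it cannot be pulled out.
- rivet_c_top (a point): Centre of the top face of the head of the push rivet nearest the terminal strip, at +80, -60 mm in control_box; moves down with the rivet. Round grey head, 18 mm across and 5 mm thick, its flat top 14 mm across; z axis up. Its height is 71 mm above the bench when fully proud, 63 mm when home.
- rivet_d (a joint): Amount by which the push rivet at the last corner (diagonally across from the one by the terminal strip), at -80, +60 mm in control_box is pushed in, m: 0 = fully proud (head 8 mm above the cover), 0.008 = home, head on the cover. Starts between 0 and 0.002. Slides straight down with a steady 3 N of friction, stays where it is left, then meets a hard stop at 0.008; it cannot be pulled out.
- rivet_d_top (a point): Centre of the top face of the head of the push rivet at the last corner (diagonally across from the one by the terminal strip), at -80, +60 mm in control_box; moves down with the rivet. Round grey head, 18 mm across and 5 mm thick, its flat top 14 mm across; z axis up. Its height is 71 mm above the bench when fully proud, 63 mm when home.
- tin: Small round tin, 42 mm across and 24 mm high, standing on the cover at about -42, +12 mm in control_box. Leave alone. Origin at the centre of its underside, z up.
- collar: Steel shaft collar, 30 mm across, 10 mm high, lying on the cover at about -12, -52 mm in control_box, in line between two rivets. Leave alone. Origin at the centre of its underside.
- driver: Screwdriver with a black handle lying on the bench near the robot, along its x. Leave alone.
- wrench: Steel wrench lying on the bench to the right and beyond the box, along its x. Leave alone.
- mug: White mug, 80 mm across and 95 mm high, on the bench left of the box. Leave alone. Origin under its centre, z up.
- glue: White bottle, 56 mm across and 130 mm high, on the bench right of the box. Leave alone. Origin under its centre, z up.
- bracket: White printed bracket, 70 x 40 mm, 51 mm high, on the bench near the robot on the right. Leave alone. Origin under its base plate.

How it is judged:
By the outcome, as a careful person would: the job done as asked, in the order asked, and still so for the second after the job is handed in, with the robot touching nothing.
It also fails if it takes over 58 s, if anything falls off the work surface, if the arm or the gripper's body presses on something with over 40 N, if the wrist force passes 120 N, or if a joint passes its speed limit or range.

## Robot

A 7-joint arm with a two-finger parallel gripper is mounted at the origin on the work surface. World frame = base frame: x ahead of the robot, y to its left, z up, the work surface at z = 0. Lengths are in m, angles in degrees, forces in N, time in s.
With the tool pointing down it reaches from about 0.425 to 0.875 m from the base axis. Payload 4.7 kg.
Tool frame: the origin (TCP) lies at the very end of the fingers, on their centre line; the grasp point (between the pads) lies 19 mm behind it; z points along the fingers, y is the line along which they close (so a half turn about z gives the same grasp; the last joint's range is limited). The gripper opens to 87 mm and grips with 3 to 60 N. Pads are 19 mm wide; open, the fingers measure 117 mm over their backs; the gripper's body (75 mm by 190 mm) begins 51 mm behind the grasp point.
Start: joints at [72.542, 18.392, -4.016, 83.108, 1.295, 78.541, -3.26], TCP at [0.204, -0.617, 0.223] pointing down, gripper open.
Joint ranges: [-163.93, 163.93], [-17.29, 119.83], [-79.2, 71.16], [3.27, 140.29], [-89.18, 269.18], [5.43, 117.66], [-154.24, 154.24]. Speed limits (degrees/s): [147.25, 147.25, 180, 180, 180, 180, 180].

## Interface

Orientations are given as [roll, pitch, yaw] about the fixed x, y, z axes, in that order (R = Rz(yaw) Ry(pitch) Rx(roll)).
In Python, from cell import get_obs, cams, ticket, finder gives the robot as it stands.
- The arm moves only by the shell command python3 -m creep 'ROWS' [FORCE]. ROWS is text: rows parted by semicolons, each of 5 numbers parted by spaces: the shift along the world's x, y, z in m, then the turn about the world's z in degrees, then the finger opening in m, from 0 to 0.087. A call has 1 to 8 rows; each row shifts and turns the commanded pose from where the row before left it; what a row does not reach is not made up. A row lasts 1/8 s, in which the tool goes at most 62.5 mm and 10.7 degrees, less where a joint would pass 70% of its speed; a pose out of reach is approached as far as the arm can. A call with a gripper value outside its range is refused whole. The fingers move at their own pace and stop on an object; FORCE is the grip in N (left out, the last holds). Time passes only in rows, so rows that do not move let the fingers close. It gives the time, the measured TCP pose, the force, the opening and the grip force at its end, in the units of the state.
- get_obs(): the state, without advancing time (a new reading comes with each control period).
- cams.read_camera(name): name is "scene" or "top"; returns the picture (480x640x3 uint8, red, green, blue); there is no depth.
- cams.calibration(name): a dict with "fx", "fy", "cx", "cy" (pixels), "k1" (the pictures are not rectified: a ray, as slopes to the right and down, at radius r is drawn at 1 + k1 r^2 times it, then the intrinsics apply), "extrinsics" (4x4, takes a point from world to camera coordinates). Camera axes: x right, y down, z forward; pixel columns grow to the right and rows downward; lengths in m; the calibration is good to about 2 mm. A picture is of the moment at which its call begins. calibration takes no time and is no camera call.
- ticket.sign_off(): hands the job in; it is judged then, once.
Trained networks look in the newest picture that a camera, given by its name, has taken for a name from the list of things; names that differ only in an ending like _2 or _b are one class to them, and where a whole thing is asked for, a point or a joint stands for the part that bears it (a point fixed in the world has none). Each returns a list of dicts, best first, with "p" (0 to 1); they miss things now and then, are a little off and sometimes report something else, mostly with a low value. They report only what shows in the picture. A call takes as long as a camera call.
- finder.masks_of(name, camera): "mask" (480x640 bool, what is visible of it) and "xy" ([column, row] in pixels, amid what is visible of it).
- finder.tip_of(name, camera): "xy" ([column, row] in pixels: a listed point, or the origin of a listed thing).
The state is a dict: "time_s": time; "qpos": joint angles; "joint_velocities": joint speeds; "effort": joint torques, N m; "tool_pos": TCP position; "tool_rot": TCP orientation; "force": force on the tool from outside, world axes, zero at the start; "wrist_torque": the same for the moment, N m; "grip_width": finger opening in m; "grasp_force": force on a finger pad.
Only numpy, scipy, OpenCV 4.12 (cv2) and the standard library are available. Lean on these libraries where they do the work, as an engineer would, in place of code of your own. Each camera call takes 0.05 s, during which the arm holds its last target. There are 200 camera calls.

## Working session

There is one attempt and no reset: what is moved stays moved. The work goes in short steps, Python scripts to look and compute and a shell command to move; the robot and the scene stay as the last step left them, time stands still between calls to the robot, and variables do not carry over. Pictures are saved under pics/ and viewed, at most 10 in all, crops included, and the job is handed in when it is done.

```bash
ls; mkdir -p pics; cat > h.py <<'E'
import numpy as np, cv2
from cell import get_obs, cams, ticket, finder
def ray(cam,xy,z):
    c=cams.calibration(cam); K=np.array([[c["fx"],0,c["cx"]],[0,c["fy"],c["cy"]],[0,0,1.]])
    u=cv2.undistortPoints(np.array([[xy]],float),K,np.array([c["k1"],0,0,0,0.]))[0,0]
    E=np.array(c["extrinsics"]); R,t=E[:3,:3],E[:3,3]; o=-R.T@t; d=R.T@np.array([u[0],u[1],1])
    return o+d*(z-o[2])/d[2]
def proj(cam,P):
    c=cams.calibration(cam); E=np.array(c["extrinsics"]); p=E[:3,:3]@P+E[:3,3]; u=p[:2]/p[2]; u=u*(1+c["k1"]*(u@u))
    return np.array([c["fx"]*u[0]+c["cx"],c["fy"]*u[1]+c["cy"]])
E
cat > m.py <<'E'
from h import *
for cam in ("top","scene"):
    cv2.imwrite(f"pics/{cam}0.png",cams.read_camera(cam)[:,:,::-1])
    for n,z in (("fan",.068),("terminals",.071),("rivet_a_top",.070),("rivet_b_top",.070),("rivet_c_top",.07),("rivet_d_top",.07),("control_box",0),("mug",0),("glue",0),("tin",.058)):
        for d in finder.tip_of(n,cam)[:4]:
            print(cam,n,round(d["p"],2),np.round(d["xy"],1),np.round(ray(cam,d["xy"],z),4)[:2])
o=get_obs();print(o["time_s"],o["tool_pos"],o["tool_rot"],o["force"],o["grip_width"])
E
python3 m.py
```

```text
pics
top fan 0.82 [296.3 189.6] [0.6068 0.0579]
top terminals 0.82 [320.1 172.3] [0.6422 0.0086]
top terminals 0.51 [352.9 218.2] [ 0.5449 -0.0574]
top rivet_a_top 0.42 [266.9 178.3] [0.6312 0.1186]
top rivet_b_top 0.46 [340.4 194. ] [ 0.5959 -0.0327]
top rivet_b_top 0.29 [312.9 206.5] [0.5704 0.0238]
top rivet_c_top 0.47 [318.2 152.1] [0.6861 0.0123]
top rivet_d_top 0.5 [303.8 246.2] [0.4886 0.0425]
top rivet_d_top 0.39 [338.9 192.9] [ 0.5983 -0.0297]
top control_box 0.71 [316.  204.5] [0.5903 0.0196]
top mug 0.71 [167.5 197.4] [0.6103 0.3452]
top glue 0.84 [482.6 240.7] [ 0.507  -0.3365]
top glue 0.26 [289.6 189.9] [0.6236 0.077 ]
top tin 0.62 [317.6 214.8] [0.5554 0.0146]
scene fan 0.63 [397.3 235.6] [0.5946 0.0822]
scene terminals 0.76 [393.  263.5] [0.6341 0.0081]
scene rivet_a_top 0.51 [423.2 236.9] [0.6359 0.1101]
scene rivet_a_top 0.41 [201.8 366. ] [ 0.5462 -0.3498]
scene rivet_c_top 0.64 [414.7 278. ] [0.6831 0.0036]
scene rivet_c_top 0.23 [398.  236.2] [0.5978 0.0794]
scene rivet_d_top 0.57 [346.  220.5] [0.4911 0.0511]
scene control_box 0.97 [374.6 272.7] [0.5852 0.0289]
scene mug 0.92 [465.7 207.1] [0.6199 0.3518]
scene mug 0.41 [359.3 248.6] [0.5185 0.0661]
scene glue 0.7 [199.4 365.4] [ 0.4958 -0.3307]
scene glue 0.69 [374.7 272.3] [0.5847 0.0299]
scene tin 0.9 [359.5 247.9] [0.5544 0.0141]
1.1 [ 0.20373357 -0.61728377  0.22261062] [1.79992992e+02 3.23522674e-03 1.82712142e+01] [ 0.22131899 -0.24196923  1.08127159] 0.08695658891290006
```

```bash
python3 - <<'E'
import cv2
a=cv2.imread("pics/top0.png")[120:290,220:420]
cv2.imwrite("pics/top0c.png",cv2.resize(a,None,fx=3.5,fy=3.5,interpolation=cv2.INTER_CUBIC))
a=cv2.imread("pics/scene0.png")[180:340,280:480]
cv2.imwrite("pics/scene0c.png",cv2.resize(a,None,fx=3.5,fy=3.5,interpolation=cv2.INTER_CUBIC))
E
```

```text
(no output)
```

View pics/top0c.png

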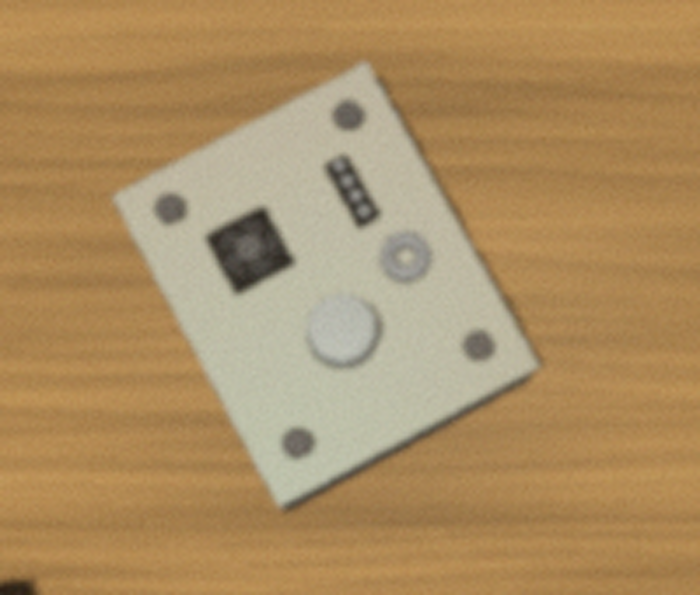

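View pics/scene0c.png

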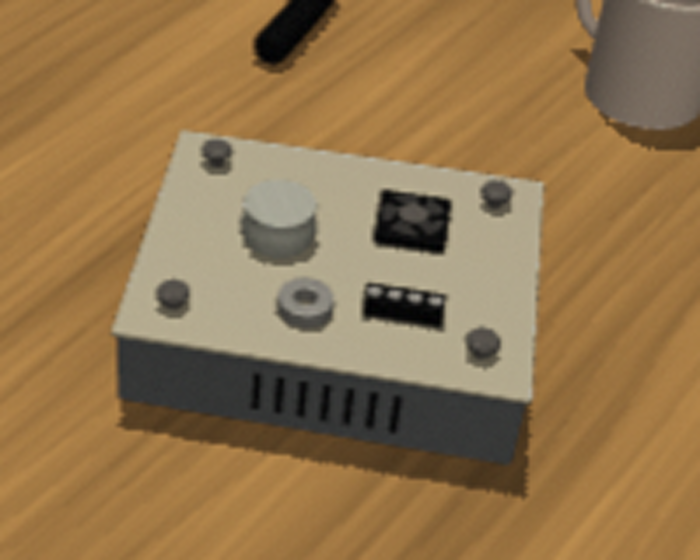

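View pics/scene0.png

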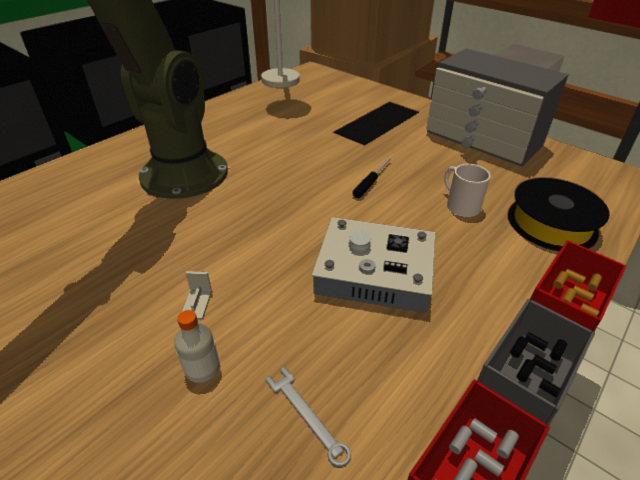

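The views agree. In the top picture, a (by the fan) is near (268,179), c (by the terminals) near (319,152), b near (356,218) and d near (304,246). The finder's a, c and d match, but its b was a wrong hit on the collar. Next I'll fit the box pose to all four heads in both cameras.

```bash
cat > fit.py <<'E'
from h import *
from scipy.optimize import least_squares
L={"a":(.08,.06),"b":(-.08,-.06),"c":(.08,-.06),"d":(-.08,.06)}
S={"top":dict(a=(268.6,179.2),c=(319.2,152.6),b=(356.6,218.3),d=(304.9,246.0)),
   "scene":dict(a=(421.5,234.6),c=(417.8,277.2),d=(341.5,222.7),b=(329.2,263.2))}
M={}
for cam in S:
    g=cv2.cvtColor(cv2.imread(f"pics/{cam}0.png"),cv2.COLOR_BGR2GRAY).astype(float)
    for k,s in S[cam].items():
        c=np.array(s)
        if cam=="top":
          for _ in range(5):
            yy,xx=np.mgrid[:480,:640]; m=np.hypot(xx-c[0],yy-c[1])<7
            w=np.where(m,np.clip(np.percentile(g[m],70)-12-g,0,None),0)
            c=np.array([(w*xx).sum(),(w*yy).sum()])/w.sum()
        M[cam,k]=c
def pose(p,k,z):
    x,y=L[k];C,s=np.cos(p[2]),np.sin(p[2]); return np.array([p[0]+C*x-s*y,p[1]+s*x+C*y,z])
for cs in (("top",),("scene",),("top","scene")):
    f=lambda p:np.concatenate([proj(c,pose(p,k,.070))-M[c,k] for c in cs for k in "abcd"])
    r=least_squares(f,[.58,.03,np.radians(28)])
    print(cs,np.round(r.x[:2],4),round(np.degrees(r.x[2]),2),"res",np.round(r.fun,1))
    print({k:np.round(pose(r.x,k,0)[:2],4).tolist() for k in "abcd"})
E
python3 fit.py
```

```text
('top',) [0.5869 0.0254] 28.04 res [-0.2 -0.   0.3  0.1  0.1 -0.4 -0.1  0.3]
{'a': [0.6293, 0.116], 'b': [0.5445, -0.0651], 'c': [0.6857, 0.0101], 'd': [0.4881, 0.0408]}
('scene',) [0.5877 0.0241] 28.18 res [ 0.3 -0.2 -0.4 -0.   0.2  0.  -0.1  0.1]
{'a': [0.6299, 0.1148], 'b': [0.5455, -0.0666], 'c': [0.6865, 0.009], 'd': [0.4888, 0.0392]}
('top', 'scene') [0.5872 0.025 ] 28.1 res [-0.  -0.1  0.5 -0.1  0.2 -0.5  0.1  0.2  0.3 -0.5 -0.3 -0.5  0.2 -0.3
  0.  -0.2]
{'a': [0.6295, 0.1156], 'b': [0.5449, -0.0656], 'c': [0.686, 0.0097], 'd': [0.4884, 0.0402]}
```

All four head pairs agree to within 1.5 mm across the two cameras, and the residuals are under 0.6 px. I'll approach high, with the fingers closing and the tool y aligned to the box y.

```bash
python3 -m creep '0.026 0.045 0 1.2 0; 0.026 0.045 0 1.2 0; 0.026 0.045 0 1.2 0; 0.026 0.045 0 1.2 0; 0.026 0.045 0 1.2 0; 0.026 0.045 0 1.2 0; 0.026 0.045 0 1.2 0; 0.026 0.045 0 1.4 0' 10
```

```text
time_s: 2.1
tool_pos: [0.4124, -0.2558, 0.2229]
tool_rot: [179.9, -0.0, 28.1]
force: [-0.5, -0.7, 1.0]
grip_width: 0.0149
grasp_force: 0.0
```

```bash
python3 -m creep '0.026 0.045 0 0 0; 0.026 0.045 0 0 0; 0.026 0.045 0 0 0; 0.026 0.045 0 0 0; 0.026 0.045 0 0 0; 0.026 0.045 0 0 0; 0.026 0.045 0 0 0; 0 0 0 0 0'
```

```text
time_s: 3.1
tool_pos: [0.5942, 0.0634, 0.2224]
tool_rot: [-179.8, -0.1, 28.5]
force: [-0.2, -0.1, -0.2]
grip_width: 0.0005
grasp_force: 0.0
```

```bash
python3 -m creep '0.018 0.026 0 -0.4 0; 0.0174 0.026 0 0 0; 0 0 -0.045 0 0; 0 0 -0.045 0 0; 0 0 -0.035 0 0; 0 0 -0.012 0 0; 0 0 0 0 0; 0 0 0 0 0'; python3 - <<'E'
from h import *
a=cams.read_camera("scene")[180:340,340:540,::-1]; b=cams.read_camera("top")[100:260,200:400,::-1]
cv2.imwrite("pics/p1.png",cv2.resize(np.vstack([a,b]),None,fx=1.85,fy=1.85))
cv2.imwrite("pics/p1.png",cv2.resize(np.hstack([a,b]),None,fx=2,fy=2,interpolation=cv2.INTER_CUBIC))
E
```

```text
time_s: 4.1
tool_pos: [0.6304, 0.1098, 0.0876]
tool_rot: [179.9, -0.2, 27.6]
force: [-0.8, 0.7, -0.0]
grip_width: 0.0006
grasp_force: 0.0
```

View pics/p1.png

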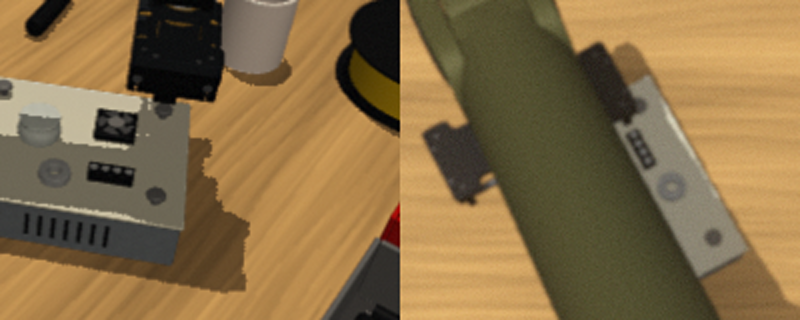

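The scene view shows the closed fingers just above rivet a, around (165,105) in the crop, with clear space to the fan and mug. The y reading was still settling earlier, so I'll correct it and re-read.

```bash
python3 -m creep '0 0.0055 0 0.4 0; 0 0 -0.007 0 0; 0 0 0 0 0; 0 0 0 0 0'; python3 - <<'E'
from h import *
for i in range(3):
    cams.read_camera("top"); o=get_obs(); print(np.round(o["tool_pos"],4),np.round(o["force"],2))
E
```

```text
time_s: 4.7
tool_pos: [0.629, 0.1151, 0.0783]
tool_rot: [-180.0, 0.0, 28.1]
force: [0.8, -0.5, -0.2]
grip_width: 0.0007
grasp_force: 0.0
[0.6291 0.1151 0.0785] [-0.22  0.48  0.12]
[0.6292 0.1151 0.0786] [0.1  0.03 0.17]
[0.6292 0.1152 0.0786] [ 0.19 -0.18  0.09]
```

```bash
python3 -m creep '0 0 -0.004 0 0; 0 0 -0.002 0 0; 0 0 -0.001 0 0; 0 0 -0.001 0 0; 0 0 -0.001 0 0; 0 0 -0.001 0 0; 0 0 -0.001 0 0; 0 0 -0.001 0 0'
```

```text
time_s: 5.85
tool_pos: [0.6291, 0.1153, 0.0667]
tool_rot: [180.0, -0.0, 28.1]
force: [-1.1, -0.8, 3.4]
grip_width: 0.0006
grasp_force: 1.6
```

```bash
python3 -m creep '0 0 -0.001 0 0; 0 0 -0.001 0 0; 0 0 -0.0005 0 0; 0 0 0 0 0; 0 0 0 0 0'
```

```text
time_s: 6.48
tool_pos: [0.6292, 0.1152, 0.064]
tool_rot: [180.0, -0.0, 28.1]
force: [-0.6, -0.5, 2.2]
grip_width: 0.0001
grasp_force: 1.0
```

The tool feels the 3 N friction, so it is on the head. I'll close in on the stop in half-millimetre steps.

```bash
python3 -m creep '0 0 -0.0005 0 0; 0 0 -0.0005 0 0; 0 0 0 0 0'
```

```text
time_s: 6.85
tool_pos: [0.6291, 0.1153, 0.0632]
tool_rot: [180.0, -0.0, 28.1]
force: [-0.9, -0.5, 3.8]
grip_width: 0.0006
grasp_force: 1.9
```

```bash
python3 -m creep '0 0 -0.0003 0 0; 0 0 0 0 0'
```

```text
time_s: 7.1
tool_pos: [0.6291, 0.1152, 0.063]
tool_rot: [180.0, -0.0, 28.1]
force: [-1.9, -0.8, 4.8]
grip_width: 0.0007
grasp_force: 2.5
```

Another 0.5 mm to feel the stop clearly.

```bash
python3 -m creep '0 0 -0.0003 0 0; 0 0 -0.0002 0 0; 0 0 0 0 0'
```

```text
time_s: 7.48
tool_pos: [0.6292, 0.1153, 0.0628]
tool_rot: [180.0, -0.0, 28.1]
force: [-2.8, -0.6, 6.5]
grip_width: 0.0005
grasp_force: 3.2
```

```bash
python3 -m creep '0 0 -0.0004 0 0; 0 0 -0.0003 0 0; 0 0 0 0 0'
```

```text
time_s: 7.85
tool_pos: [0.6292, 0.1153, 0.0624]
tool_rot: [180.0, -0.0, 28.1]
force: [-2.8, -0.3, 8.3]
grip_width: 0.0005
grasp_force: 4.1
```

The force is 8.3 N, well above the 3 N friction, and the height is 62.4–63 mm, so a is home. Lift and move to b, passing above the tin.

```bash
python3 -m creep '0 0 0.01 0 0; 0 0 0.03 0 0; 0 0 0.03 0 0; -0.021 -0.04525 0 0 0; -0.021 -0.04525 0 0 0; -0.021 -0.04525 0 0 0; -0.021 -0.04525 0 0 0; 0 0 0 0 0'
```

```text
time_s: 8.85
tool_pos: [0.5436, -0.0713, 0.1313]
tool_rot: [179.9, 0.1, 27.6]
force: [0.1, 0.4, -0.3]
grip_width: 0.0007
grasp_force: 0.0
```

```bash
python3 -m creep '0 0 -0.03 0 0; 0 0 -0.02 0 0; 0 0 -0.004 0 0; 0 0 0 0 0; 0 0 0 0 0'
```

```text
time_s: 9.48
tool_pos: [0.5459, -0.0655, 0.0784]
tool_rot: [179.9, -0.1, 28.1]
force: [-0.5, 0.5, 0.1]
grip_width: 0.0003
grasp_force: 0.0
```

```bash
python3 - <<'E'
from h import *
a=cams.read_camera("scene")[190:310,290:450,::-1]
old=cv2.imread("pics/scene0.png")[190:310,290:450]
cv2.imwrite("pics/p2.png",cv2.resize(np.hstack([old,a]),None,fx=2.5,fy=2.5,interpolation=cv2.INTER_CUBIC))
o=get_obs(); print(np.round(o["tool_pos"],4))
E
```

```text
[ 0.5459 -0.0657  0.0785]
```

View pics/p2.png

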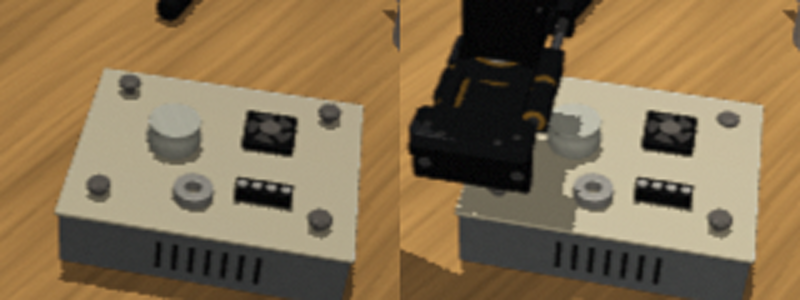

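Rivet a, at (728,119) in the right half, now sits flat on the cover. The box, tin and collar have not moved, and the fingers are over b at about (498,187). Now pressing b.

```bash
python3 -m creep '-0.0005 0 -0.003 0 0; 0 0 -0.002 0 0; 0 0 -0.0015 0 0; 0 0 -0.001 0 0; 0 0 -0.001 0 0; 0 0 -0.001 0 0; 0 0 -0.001 0 0; 0 0 -0.001 0 0'
```

```text
time_s: 10.52
tool_pos: [0.5446, -0.0658, 0.0661]
tool_rot: [180.0, 0.0, 28.1]
force: [-1.7, -0.3, 2.9]
grip_width: 0.0006
grasp_force: 1.6
```

```bash
python3 -m creep '0 0 -0.001 0 0; 0 0 -0.001 0 0; 0 0 -0.0005 0 0; 0 0 -0.0005 0 0; 0 0 -0.0003 0 0; 0 0 0 0 0'
```

```text
time_s: 11.28
tool_pos: [0.5446, -0.0658, 0.063]
tool_rot: [180.0, 0.0, 28.1]
force: [-3.0, -0.2, 5.3]
grip_width: 0.001
grasp_force: 2.5
```

```bash
python3 -m creep '0 0 -0.0004 0 0; 0 0 -0.0004 0 0; 0 0 -0.0003 0 0; 0 0 0 0 0; 0 0 0 0 0'
```

```text
time_s: 11.9
tool_pos: [0.5446, -0.0658, 0.0624]
tool_rot: [180.0, 0.0, 28.1]
force: [-3.4, 0.1, 7.6]
grip_width: 0.0004
grasp_force: 4.1
```

```bash
python3 -m creep '0 0 0.01 0 0; 0 0 0.03 0 0; 0 0 0.03 0 0; 0.03535 0.01885 0 0 0; 0.03535 0.01885 0 0 0; 0.03535 0.01885 0 0 0; 0.03535 0.01885 0 0 0; 0 0 0 0 0'
```

```text
time_s: 12.9
tool_pos: [0.6874, 0.0126, 0.1309]
tool_rot: [-179.9, -0.1, 28.2]
force: [0.6, 0.0, -0.3]
grip_width: 0.0004
grasp_force: 0.0
```

```bash
python3 -m creep '0 0 -0.03 0 0; 0 0 -0.02 0 0; 0 0 -0.004 0 0; 0 0 0 0 0; 0 0 0 0 0; 0 0 0 0 0'
```

```text
time_s: 13.65
tool_pos: [0.6866, 0.0096, 0.0787]
tool_rot: [179.9, -0.1, 28.1]
force: [-0.5, 1.1, 0.3]
grip_width: 0.0005
grasp_force: 0.0
```

```bash
python3 -m creep '-0.0003 0 -0.003 0 0; 0 0 -0.002 0 0; 0 0 -0.0015 0 0; 0 0 -0.001 0 0; 0 0 -0.001 0 0; 0 0 -0.001 0 0; 0 0 -0.001 0 0; 0 0 -0.001 0 0'
```

```text
time_s: 14.65
tool_pos: [0.6856, 0.0096, 0.0662]
tool_rot: [180.0, 0.0, 28.1]
force: [-2.0, -0.0, 3.5]
grip_width: 0.0009
grasp_force: 1.6
```

```bash
python3 -m creep '0 0 -0.001 0 0; 0 0 -0.001 0 0; 0 0 -0.0005 0 0; 0 0 -0.0005 0 0; 0 0 -0.0003 0 0; 0 0 0 0 0'
```

```text
time_s: 15.4
tool_pos: [0.6856, 0.0097, 0.0631]
tool_rot: [180.0, 0.0, 28.1]
force: [-3.3, -0.8, 4.5]
grip_width: 0.0004
grasp_force: 2.5
```

```bash
python3 -m creep '0 0 -0.0004 0 0; 0 0 -0.0004 0 0; 0 0 -0.0003 0 0; 0 0 0 0 0; 0 0 0 0 0'
```

```text
time_s: 16.02
tool_pos: [0.6857, 0.0096, 0.0625]
tool_rot: [180.0, 0.0, 28.1]
force: [-3.8, -0.8, 7.6]
grip_width: 0.0005
grasp_force: 3.8
```

c is home. Now to d, high over the tin.

```bash
python3 -m creep '0 0 0.01 0 0; 0 0 0.035 0 0; 0 0 0.035 0 0; -0.0394 0.0061 0 0 0; -0.0394 0.0061 0 0 0; -0.0394 0.0061 0 0 0; -0.0394 0.0061 0 0 0; -0.0394 0.0061 0 0 0'
```

```text
time_s: 17.02
tool_pos: [0.4881, 0.0405, 0.1419]
tool_rot: [180.0, -0.1, 28.1]
force: [0.4, 0.2, 0.3]
grip_width: 0.0003
grasp_force: 0.0
```

```bash
python3 -m creep '0 0 0 0 0; 0 0 0 0 0; 0 0 -0.04 0 0; 0 0 -0.02 0 0; 0 0 -0.004 0 0; 0 0 0 0 0; 0 0 0 0 0; 0 0 0 0 0'
```

```text
time_s: 18.02
tool_pos: [0.4895, 0.0401, 0.0786]
tool_rot: [179.9, -0.1, 28.1]
force: [0.5, -0.3, -0.3]
grip_width: 0.0002
grasp_force: 0.0
```

```bash
python3 -m creep '-0.0005 0 -0.003 0 0; 0 0 -0.002 0 0; 0 0 -0.0015 0 0; 0 0 -0.001 0 0; 0 0 -0.001 0 0; 0 0 -0.001 0 0; 0 0 -0.001 0 0; 0 0 -0.001 0 0'
```

```text
time_s: 19.02
tool_pos: [0.4881, 0.0401, 0.0662]
tool_rot: [180.0, 0.0, 28.1]
force: [-1.6, -0.6, 2.8]
grip_width: 0.0002
grasp_force: 1.6
```

```bash
python3 -m creep '0 0 -0.001 0 0; 0 0 -0.001 0 0; 0 0 -0.0005 0 0; 0 0 -0.0005 0 0; 0 0 -0.0003 0 0; 0 0 0 0 0'
```

```text
time_s: 19.77
tool_pos: [0.4881, 0.0401, 0.0631]
tool_rot: [180.0, 0.0, 28.1]
force: [-3.0, -0.6, 4.4]
grip_width: 0.0004
grasp_force: 2.3
```

```bash
python3 -m creep '0 0 -0.0004 0 0; 0 0 -0.0004 0 0; 0 0 -0.0003 0 0; 0 0 0 0 0; 0 0 0 0 0'
```

```text
time_s: 20.4
tool_pos: [0.4881, 0.0401, 0.0623]
tool_rot: [180.0, 0.0, 28.1]
force: [-3.9, -0.3, 8.1]
grip_width: 0.0003
grasp_force: 4.1
```

```bash
python3 -m creep '0 0 0.01 0 0; 0 0 0.05 0 0; 0 0 0.05 0 0; 0 0 0.05 0 0; 0 -0.05 0.01 0 0; 0 -0.05 0 0 0; 0 -0.05 0 0 0; 0 -0.05 0 0 0'
```

```text
time_s: 21.4
tool_pos: [0.4887, -0.1614, 0.2324]
tool_rot: [179.9, -0.1, 28.1]
force: [0.4, 0.4, 0.2]
grip_width: 0.0005
grasp_force: 0.0
```

```bash
python3 -m creep '-0.02 -0.05 0 0 0; -0.02 -0.05 0 0 0; -0.02 -0.05 0 0 0; -0.03 -0.04 0 0 0; -0.03 -0.04 0 0 0; 0 0 0 0 0; 0 0 0 0 0; 0 0 0 0 0'; python3 - <<'E'
from h import *
T=cams.read_camera("top");S=cams.read_camera("scene")
cv2.imwrite("pics/scene9.png",S[:,:,::-1])
f=lambda i:cv2.resize(i,None,fx=2.4,fy=2.4,interpolation=cv2.INTER_CUBIC)
cv2.imwrite("pics/p3.png",f(np.hstack([S[190:320,290:450,::-1],T[130:260,250:410,::-1]])))
E
```

```text
time_s: 22.4
tool_pos: [0.3696, -0.3886, 0.2321]
tool_rot: [180.0, -0.0, 28.2]
force: [0.1, -0.3, -0.4]
grip_width: 0.0004
grasp_force: 0.0
```

View pics/p3.png

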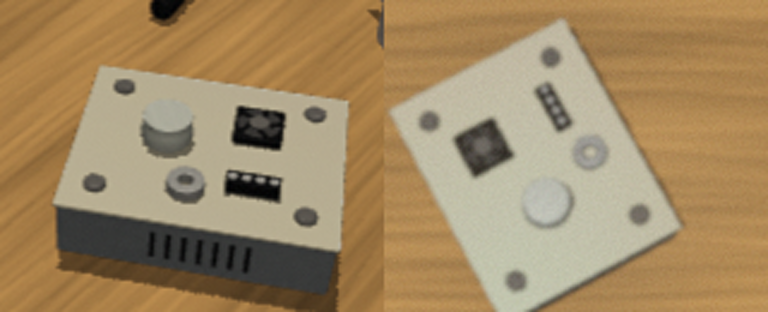

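View pics/scene9.png

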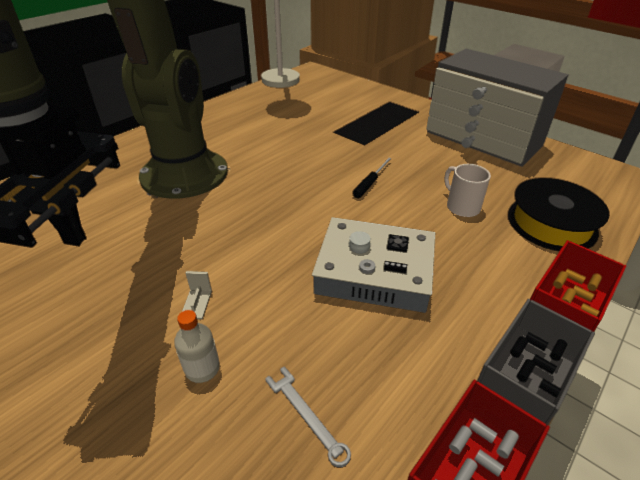

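All four heads sit flat on the cover: in the scene crop, a (315,115), b (94,183), c (305,217) and d (124,87). The box and the other things have not moved, and the arm is clear.

```bash
python3 -c "from cell import ticket; print(ticket.sign_off())"
```

```text
the job is handed in; nothing more can be done
None
```

All four rivets were pressed home in the order asked (a, b, c, d) with about 8 N at most in the readings; the last pictures show nothing else moved and the arm clear, and the job was handed in at about 22 s.

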